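# Size-check a dowel in the drop gauge

### The arm

A 6-joint arm with a two-finger parallel gripper is mounted at the origin on the work surface. World frame = base frame: x ahead of the robot, y to its left, z up, the work surface at z = 0. Lengths are in m, angles in rad, forces in N, time in s.
With the tool pointing down it reaches from about 0.35 to 0.775 m from the base axis. Payload 7.3 kg.
Tool frame: the origin (TCP) lies at the very end of the fingers, on their centre line; the grasp point (between the pads) lies 19 mm behind it (robot.tcp_to_grasp is the distance from the TCP to the grasp point, in m); z points along the fingers, y is the direction in which the jaws open and shut (so a half turn about z gives the same grasp; the last joint's range is limited). The gripper opens to 92 mm and grips with 3 to 60 N. Pads are 19 mm wide; open, the fingers measure 130 mm over their backs; the gripper's body (75 mm by 190 mm) begins 47 mm behind the grasp point.
Start: joints at [-1.485, 0.342, 1.524, -0, 1.275, -0.146], TCP at [0.121, -0.511, 0.227] pointing down, gripper open.
Joint ranges: [-2.53, 2.53], [-0.77, 2.02], [0.04, 2.7], [-1, 4.14], [0.28, 2.66], [-3.11, 3.11]. Speed limits (rad/s): [2.57, 2.57, 3.14, 3.14, 3.14, 3.14].

### API

Orientations are given as [roll, pitch, yaw] about the fixed x, y, z axes, in that order (R = Rz(yaw) Ry(pitch) Rx(roll)).
In Python, from cell import robot gives the robot as it stands.
- The arm moves only by the tool arm_command, never from a script. Its argument "motion" is a list that holds one entry, the list of rows, each a list of 7 numbers: the turn, a rotation vector about the tool's x, y, z in units of 90 degrees (1.0 is 90 degrees), then the shift along the tool's x, y, z in units of 30 cm (1.0 is 30 cm), then the opening, from -1 (shut) to 1 (fully open). In form: [[[wx, wy, wz, tx, ty, tz, grip], ...]]. A call has 1 to 8 rows; each row is the pose to reach, as a shift and turn from the pose commanded when the call began, along the tool's axes at that moment; what a row does not reach only later rows make up. A row lasts 1/10 s, in which the tool goes at most 50 mm and 8.59 degrees, less where a joint would pass 70% of its speed; a pose out of reach is approached as far as the arm can. A call with a number of a shift or a turn outside -1 to 1 is refused whole. A call with a gripper value outside its range is refused whole. The fingers move at their own pace and stop on an object; "grip_force" is the grip in N (left out, the last holds). Time passes only in rows, so rows that repeat a pose let the fingers close. It gives the time, the measured TCP pose, the force and the opening at its end, in the units of the state.
- robot.observe(): the state, without advancing time (a new reading comes with each control period).
- robot.read_camera(name): name is "side" or "top" or "wrist"; returns a dict with "image" (480x640x3 uint8, red, green, blue), "z_map" (480x640 float32, m along the optical axis (not along the pixel's ray), 0 where there is no reading), "fov_y" (degrees; the focal length in pixels is half the picture's height over the tangent of half this angle, whatever the lens; pixels are square), "cx", "cy" (the principal point, pixels), "k1" (the pictures are not rectified: a ray, as slopes to the right and down, at radius r is drawn at 1 + k1 r^2 times it, then the intrinsics apply), "cam_to_world" (4x4, takes a point from camera to world coordinates). Camera axes: x right, y down, z forward; pixel columns grow to the right and rows downward; lengths in m; the calibration is good to about 2 mm. A picture is of the moment at which its call begins.
- robot.hand_in(): hands the job in, once; it reports no verdict.
The state is a dict: "time": time; "qpos": joint angles; "qvel": joint speeds; "joint_efforts": joint torques, N m; "tool_pos": TCP position; "tool_rot": TCP orientation; "contact_force": force on the tool from outside, world axes, zero at the start; "torque": the same for the moment, N m; "opening": finger opening in m.
Only numpy, scipy, OpenCV 4.12 (cv2) and the standard library are available. Lean on these libraries where they do the work, as an engineer would, in place of code of your own. Each camera call takes 0.05 s, during which the arm holds its last target.

### The job

Three wooden dowels of equal length stand on the bench; size-check the one of middle thickness in the drop gauge, the stand with three steel rings one above another. Lower it upright, without dropping it, through the wide top ring and the middle ring until the small bottom ring stops it, and leave it standing upright there. Leave the thin and the thick dowel standing where they are.

Things in the scene. Friction and masses are not known exactly. Their poses are not given: they have to be found in the camera images.
- dowel: The dowel of middle thickness: plain pale wood cylinder, diameter 36 mm, 150 mm long, about 0.11 kg, standing upright and loose on the bench. Origin at the centre of its lower end, z along its length to the upper end.
- thin_dowel: The thin dowel, same pale wood: diameter 18 mm, 150 mm long, standing loose. Not to be used. Origin at the centre of its lower end, z up.
- thick_dowel: The thick dowel, same pale wood: diameter 62 mm, 150 mm long, standing loose. Not to be used. Origin at the centre of its lower end, z up.
- gauge: Fixed drop gauge: 130 mm square wooden base with 3 coaxial level steel rings 10 mm thick. Bore / outer diameter / height of upper face over bench, mm: top 74/104/140, middle 56/84/100, bottom 24/74/60 (stops the 36 mm dowel, its upper end then at 210). Two 14x10 mm posts, 140 tall, at its y = +-56; nothing rises above the top ring. Origin on the rings' axis at bench height, z up.

How it is judged:
At the end, for the whole second after the job is handed in: The 36 mm dowel has passed the top and middle rings and stands at rest with its lower end on the bottom ring (within 6 mm in height and 18 mm of the rings' axis), upright within 10 degrees and let go; the thin and the thick dowel still stand upright within 30 mm of where they were (horizontal distance between dowel and gauge below 0.018 m and z of dowel in the frame of gauge between 0.055 and 0.066 m and angle between each of dowel, thin_dowel, thick_dowel's own z axis and vertical below 0.18 rad and linear speed of dowel below 0.02 m/s and contact force between dowel and gauge above 0.2 N); the robot touches nothing.
It fails at once if the dowel is dropped in the gauge (falls faster than 0.8 m/s, a drop of more than about 30 mm) (linear speed of dowel above 0.8 m/s and horizontal distance between dowel and gauge below 0.03 m and z of dowel in the frame of gauge below 0.14 m).
It fails at once if the thin or the thick dowel is moved more than 30 mm or knocked over (distance of any of thin_dowel, thick_dowel from where it was at the start of the episode above 0.03 m or angle between any of thin_dowel, thick_dowel's own z axis and vertical above 0.6 rad).
It also fails if it takes over 48 s, if anything falls off the work surface, if the arm or the gripper's body presses on something with over 40 N, if the wrist force passes 120 N, or if a joint passes its speed limit or range.

## Working session

There is one attempt and no reset: what is moved stays moved. The work goes in short steps, Python scripts to look and compute and a tool call to move; the robot and the scene stay as the last step left them, time stands still between calls to the robot, and variables do not carry over. Pictures are saved under pics/ and viewed, and the job is handed in when it is done.

Besides the shell and the picture viewer there is one more tool, called after "Request:" as name(argument=value, ...) on one line, values as JSON. arm_command: Moves the arm, as the interface text tells. Its arguments: {"type":"object","properties":{"motion":{"type":"array"},"grip_force":{"type":"number"}},"required":["motion"]}

```bash
ls; mkdir -p pics; python3 - <<'E'
from cell import robot
import cv2, numpy as np
s=robot.observe(); print(s)
for n in ["side","top","wrist"]:
    d=robot.read_camera(n); cv2.imwrite(f"pics/{n}0.png",d["image"][:,:,::-1])
    np.savez(f"{n}0.npz",**d); print(n,d["fov_y"],d["cx"],d["cy"],d["k1"],np.round(d["cam_to_world"],3).tolist())
E
```

```text
pics
{'time': 0.0, 'qpos': array([-1.48495153e+00,  3.42690881e-01,  1.52501426e+00,  8.80973813e-06,
        1.27536080e+00, -1.45996820e-01]), 'qvel': array([ 0.00074746,  0.00069552,  0.00100581,  0.00071444, -0.00044663,
        0.00074381]), 'joint_efforts': array([ 2.26890629e-04, -4.31245458e+01, -2.44221246e+01,  7.17328792e-02,
        5.61536278e-02, -1.47490937e-04]), 'tool_pos': array([ 0.12062116, -0.51055061,  0.22606244]), 'tool_rot': array([-3.14013627e+00, -2.22665571e-04,  2.31838879e-01]), 'contact_force': array([ 0.11638368,  0.43660965, -0.04074421]), 'torque': array([ 0.00219859,  0.00386968, -0.04772773]), 'opening': 0.09183306905874396}
side 51.89551129585964 315.63469700372 236.84804299409458 -0.1406723340060729 [[-0.858, -0.296, 0.419, 0.251], [-0.513, 0.497, -0.7, 0.519], [-0.002, -0.815, -0.579, 0.438], [0.0, 0.0, 0.0, 1.0]]
top 55.36796802777235 318.13137112128805 244.74338870644263 -0.017557178260727283 [[-0.026, -0.986, 0.167, 0.42], [-1.0, 0.026, -0.003, 0.037], [-0.001, -0.167, -0.986, 0.774], [0.0, 0.0, 0.0, 1.0]]
wrist 58.02440211451098 311.80418874334555 244.38720590843454 0.035897655778952174 [[0.23, -0.931, -0.285, 0.197], [-0.973, -0.22, -0.066, -0.493], [-0.002, 0.292, -0.956, 0.384], [0.0, 0.0, 0.0, 1.0]]
```

View pics/side0.png

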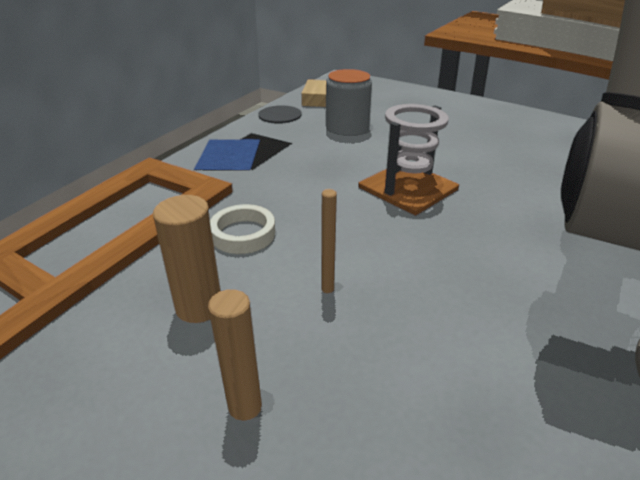

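View pics/top0.png

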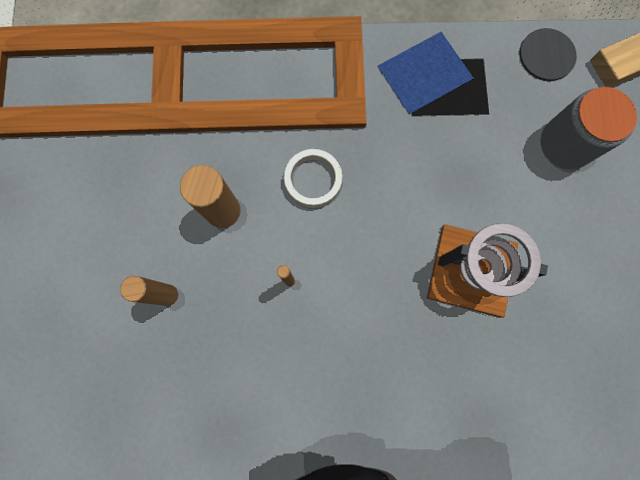

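```bash
cat > h.py <<'E'
import numpy as np, cv2
def cloud(d):
    H,W=480,640
    f=H/2/np.tan(np.radians(float(d["fov_y"]))/2)
    K=np.array([[f,0,float(d["cx"])],[0,f,float(d["cy"])],[0,0,1]])
    u,v=np.meshgrid(np.arange(W),np.arange(H))
    p=cv2.undistortPoints(np.stack([u,v],-1).reshape(-1,1,2).astype(np.float64),K,np.array([float(d["k1"]),0,0,0])).reshape(H,W,2)
    z=d["z_map"].astype(float)
    P=np.stack([p[...,0]*z,p[...,1]*z,z],-1)
    T=d["cam_to_world"]; P=P@T[:3,:3].T+T[:3,3]
    P[z<=0]=np.nan
    return P
def circ(xy):
    A=np.c_[2*xy,np.ones(len(xy))]; s=np.linalg.lstsq(A,(xy**2).sum(1),rcond=None)[0]
    return s[:2],np.sqrt(s[2]+s[0]**2+s[1]**2)
E
python3 - <<'E'
import numpy as np,cv2
from h import *
for n in ["top","side"]:
    P=cloud(np.load(n+"0.npz"))
    for lo,hi in [(.14,.16),(.128,.145),(.09,.105),(.05,.065)]:
        m=((P[...,2]>lo)&(P[...,2]<hi)).astype(np.uint8)
        k,l,st,c=cv2.connectedComponentsWithStats(m)
        for i in range(1,k):
            if st[i,4]>80:
                q=P[l==i]; (cc,r)=cv2.minEnclosingCircle(q[:,:2].astype(np.float32))
                print(n,lo,st[i],np.round(np.median(q,0),3),"enc",np.round(cc,4),round(r,4))
E
```

```text
top 0.14 [ 180  164   45   44 1515] [0.615 0.197 0.151] enc [0.6171 0.1984] 0.0317
top 0.14 [ 460  223   88   74 1241] [ 0.501 -0.222  0.141] enc [ 0.4996 -0.224 ] 0.0618
top 0.14 [277 265  13  14 138] [0.491 0.084 0.151] enc [0.4912 0.084 ] 0.0091
top 0.14 [120 276  29  26 598] [0.473 0.288 0.151] enc [0.4732 0.2901] 0.0185
top 0.128 [190 179  36  31 160] [0.593 0.18  0.137] enc [0.6104 0.1932] 0.0298
top 0.128 [ 458  223   91   74 2495] [ 0.5   -0.225  0.14 ] enc [ 0.5017 -0.225 ] 0.0624
top 0.128 [137 277  15  25 106] [0.47  0.275 0.137] enc [0.4726 0.2842] 0.017
top 0.09 [565  95  52  57 404] [ 0.698 -0.377  0.098] enc [ 0.7216 -0.4102] 0.0495
top 0.09 [198 189  34  27 112] [0.594 0.178 0.097] enc [0.6085 0.1917] 0.029
top 0.09 [479 236  49  50 801] [ 0.507 -0.25   0.1  ] enc [ 0.5057 -0.2395] 0.0389
top 0.09 [450 248  29  40 120] [ 0.506 -0.183  0.098] enc [ 0.4952 -0.1845] 0.0339
top 0.05 [553 107  50  54 335] [ 0.697 -0.376  0.058] enc [ 0.7217 -0.4103] 0.0498
top 0.05 [204 194  32  28 102] [0.592 0.18  0.057] enc [0.6108 0.1936] 0.0298
top 0.05 [478 245  32  37 707] [ 0.507 -
[... 1646 characters left out ...]
 560] [0.596 0.221 0.097] enc [0.6144 0.2045] 0.031
side 0.09 [215 338  41  27 436] [0.462 0.304 0.098] enc [0.4735 0.293 ] 0.0183
side 0.05 [  0   0 156  43 530] [ 2.282 -0.799  0.057] enc [ 2.284 -0.876] 0.4244
side 0.05 [496  22 121  26 485] [ 0.427 -1.525  0.057] enc [ 0.4332 -1.5267] 0.2268
side 0.05 [326 101  45  14 308] [ 0.705 -0.372  0.058] enc [ 0.722  -0.4058] 0.0492
side 0.05 [386 150  50  27 804] [ 0.497 -0.212  0.06 ] enc [ 0.502  -0.2229] 0.0629
side 0.05 [321 252  14  13 131] [0.489 0.093 0.058] enc [0.4919 0.0887] 0.0084
side 0.05 [166 267  53  28 501] [0.596 0.221 0.057] enc [0.6157 0.2031] 0.031
side 0.05 [221 365  38  27 365] [0.462 0.304 0.057] enc [0.4733 0.2929] 0.0179
```

Side view: thick dowel top about (183,210), middle one (230,303), thin one (329,193), gauge top ring (416,118). The top view shows the same order: middle dowel (133,288), gauge ring (504,260). The 3D radii (0.0185, 0.0317 and 0.009) confirm which is which. Next I'll refine the ring axis and work out the approach.

```bash
cat >> h.py <<'E'
from scipy.spatial.transform import Rotation as Ro
def rel(target,s):
    "tool-frame shift in units of 30cm"
    R=Ro.from_euler('xyz',s["tool_rot"]).as_matrix()
    return R.T@(np.array(target)-s["tool_pos"])/0.3
E
python3 - <<'E'
import numpy as np
from scipy.optimize import least_squares
from h import *
from cell import robot
for n in ["top","side"]:
    P=cloud(np.load(n+"0.npz")).reshape(-1,3)
    for z,ro,ri in [(.14,.052,.037),(.1,.042,.028),(.06,.037,.012)]:
        q=P[(abs(P[:,2]-z)<.0025)&(np.hypot(P[:,0]-.502,P[:,1]+.224)<ro+.006)][:,:2]
        # annulus fit: penalise points outside
        def f(c):
            r=np.hypot(*(q-c).T); return np.maximum(r-ro,0)+np.maximum(ri-r,0)
        s=least_squares(f,[.502,-.224],loss='soft_l1',f_scale=.001); print(n,z,len(q),s.x.round(4),f(s.x).mean())
s=robot.observe()
for t in [(.45,-.2,.28),(.473,.1,.28),(.4735,.2915,.28)]: print(rel(t,s).round(3))
E
```

```text
top 0.14 2175 [ 0.5013 -0.2244] 0.0001298746839971912
top 0.1 744 [ 0.5006 -0.2247] 0.0001429251070347596
top 0.06 786 [ 0.5013 -0.224 ] 7.887316593620023e-05
side 0.14 702 [ 0.5024 -0.2223] 0.00017008085820316166
side 0.1 305 [ 0.5023 -0.2216] 3.0731295641729936e-05
side 0.06 512 [ 0.5016 -0.2223] 8.989541670610111e-05
[ 1.307 -0.756 -0.178]
[ 1.611 -1.712 -0.177]
[ 1.759 -2.332 -0.176]
```

View pics/wrist0.png

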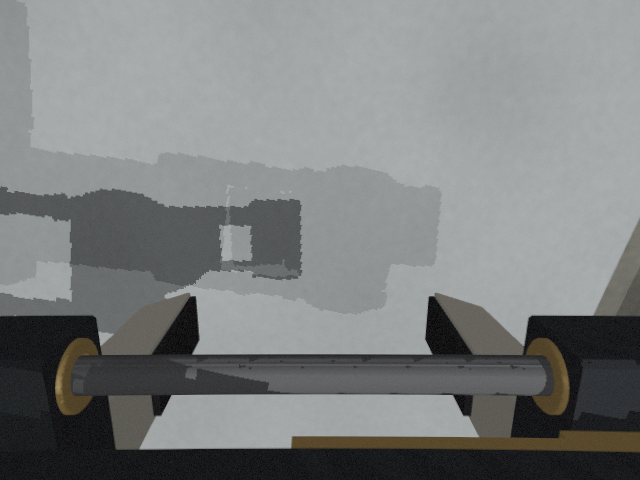

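The wrist view shows only bare bench and the open fingers. Both cameras put the gauge axis at about (0.502,-0.223) to within 2 mm, and the dowel at (0.4736,0.2914). Starting the approach.

Request:
arm_command(motion=[[[0,0,0,0.15,-0.06,-0.03,1],[0,0,0,0.3,-0.12,-0.06,1],[0,0,0,0.44,-0.18,-0.09,1],[0,0,0,0.58,-0.24,-0.12,1],[0,0,0,0.72,-0.32,-0.15,1],[0,0,0,0.86,-0.4,-0.18,1],[0,0,0,0.98,-0.5,-0.18,1],[0,0,0,1.0,-0.6,-0.18,1]]])

```text
time: 0.95
tool_pos: [0.3736, -0.2648, 0.2805]
tool_rot: [-3.142, -0.001, 0.235]
contact_force: [-0.0, -0.7, 0.6]
opening: 0.0916
```

```bash
python3 - <<'E'
from h import *
from cell import robot
s=robot.observe();print(s["time"],s["tool_pos"],s["tool_rot"],s["qpos"])
for t in [(.473,.1,.28),(.4736,.2914,.28)]: print(rel(t,s).round(3))
E
```

```text
0.95 [ 0.37364628 -0.2647777   0.28054271] [-3.14156565e+00 -1.14085124e-03  2.34580643e-01] [-7.84804270e-01  1.76814566e-01  1.59838517e+00  1.00698842e-03
  1.36581834e+00  5.51206714e-01]
[ 0.605 -1.106  0.003]
[ 0.755 -1.726  0.003]
```

Request:
arm_command(motion=[[[0,0,0,0.06,-0.13,0,1],[0,0,0,0.12,-0.26,0,1],[0,0,0,0.18,-0.4,0,1],[0,0,0,0.25,-0.53,0,1],[0,0,0,0.31,-0.66,0,1],[0,0,0,0.38,-0.8,0,1],[0,0,0,0.44,-0.9,0,1],[0,0,0,0.5,-1.0,0,1]]])

```text
time: 1.75
tool_pos: [0.4483, 0.0614, 0.2806]
tool_rot: [3.141, 0.0, 0.233]
contact_force: [1.1, -1.5, -0.6]
opening: 0.0915
```

```bash
python3 - <<'E'
from h import *
from cell import robot
s=robot.observe();print(s["time"],s["tool_pos"],s["tool_rot"],s["qpos"])
for t in [(.4736,.2914,.2)]: print(rel(t,s).round(3))
E
```

```text
1.75 [0.44828286 0.06143758 0.28062398] [3.14148565e+00 1.56821997e-04 2.32701669e-01] [-3.33570918e-02  1.66777753e-01  1.61059543e+00 -1.47603935e-04
  1.36434264e+00  1.30476782e+00]
[ 0.259 -0.726  0.269]
```

Request:
arm_command(motion=[[[0,0,0,0.06,-0.13,0,1],[0,0,0,0.12,-0.27,0,1],[0,0,0,0.16,-0.4,0,1],[0,0,0,0.21,-0.53,0,1],[0,0,0,0.24,-0.63,0,1],[0,0,0,0.26,-0.7,0,1],[0,0,0,0.26,-0.7,0,1],[0,0,0,0.26,-0.7,0,1]]])

```text
time: 2.55
tool_pos: [0.4757, 0.2818, 0.2802]
tool_rot: [3.141, 0.001, 0.233]
contact_force: [0.4, -0.7, -0.4]
opening: 0.092
```

```bash
python3 - <<'E'
from h import *
from cell import robot
s=robot.observe();print(s["time"],s["tool_pos"],s["tool_rot"])
for t in [(.4736,.2914,.2),(.4736,.2914,.106)]: print(rel(t,s).round(3))
d=robot.read_camera("wrist"); cv2.imwrite("pics/w1.png",d["image"][:,:,::-1])
P=cloud(d); m=((abs(P[...,2]-.15)<.006)).astype(np.uint8)
k,l,st,c=cv2.connectedComponentsWithStats(m)
for i in range(1,k):
  if st[i,4]>80:
    q=P[l==i]; print(st[i],q.mean(0).round(4),cv2.minEnclosingCircle(q[:,:2].astype(np.float32)))
E
```

```text
2.55 [0.47572116 0.28176113 0.28016512] [3.14084777e+00 1.09334494e-03 2.32842504e-01]
[ 0.001 -0.033  0.267]
[ 0.001 -0.033  0.581]
[ 445    0  107   95 8360] [0.6147 0.1993 0.1497] ((0.6169204115867615, 0.198795348405838), 0.03132300451397896)
[ 273  204   51   52 2040] [0.4743 0.2905 0.1498] ((0.4730367660522461, 0.2907036542892456), 0.01844705268740654)
[573 257  30  26 572] [0.4921 0.0864 0.149 ] ((0.49190419912338257, 0.08481232076883316), 0.009529951959848404)
```

View pics/w1.png

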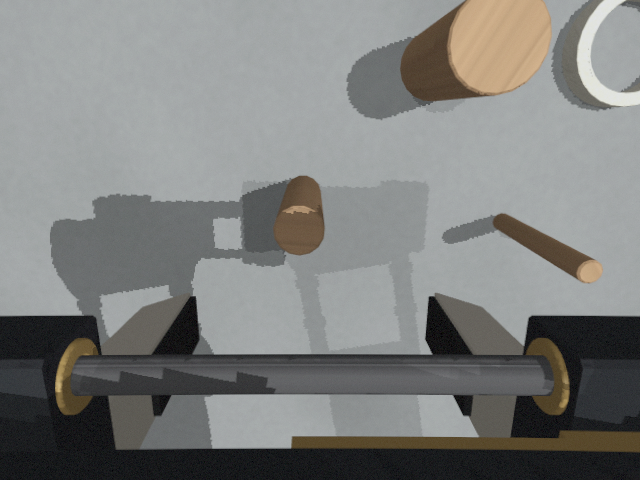

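The wrist view shows the middle dowel's top at (300,230), measured at (0.474,0.291) and height 0.150. That agrees with the other cameras. Centring and going down.

Request:
arm_command(motion=[[[0,0,0,0,-0.03,0,1],[0,0,0,0,-0.03,0.12,1],[0,0,0,0,-0.03,0.25,1],[0,0,0,0,-0.03,0.35,1],[0,0,0,0,-0.03,0.43,1],[0,0,0,0,-0.03,0.51,1],[0,0,0,0,-0.03,0.58,1],[0,0,0,0,-0.03,0.58,1]]])

```text
time: 3.4
tool_pos: [0.4723, 0.2894, 0.1042]
tool_rot: [3.141, 0.006, 0.231]
contact_force: [-0.7, 0.5, -0.1]
opening: 0.0917
```

Request:
arm_command(motion=[[[0,0,0,0,0,0,0.2],[0,0,0,0,0,0,-0.05],[0,0,0,0,0,0,-0.2],[0,0,0,0,0,0,-0.3],[0,0,0,0,0,0,-0.5],[0,0,0,0,0,0,-1],[0,0,0,0,0,0,-1],[0,0,0,0,0,0,-1]]], grip_force=20)

```text
time: 4.2
tool_pos: [0.4739, 0.2907, 0.1067]
tool_rot: [3.142, 0.0, 0.232]
contact_force: [-0.7, 0.0, 0.6]
opening: 0.0353
```

```bash
python3 - <<'E'
from h import *
from cell import robot
s=robot.observe();print(s)
for n in ["side","wrist"]:
  d=robot.read_camera(n); cv2.imwrite(f"pics/{n}2.png",d["image"][:,:,::-1])
E
```

```text
{'time': 4.2, 'qpos': array([ 4.12300985e-01,  5.18960720e-01,  1.60056391e+00, -1.00877829e-05,
        1.02207609e+00,  1.75131425e+00]), 'qvel': array([ 2.86138399e-03,  1.05691513e-03, -9.51122923e-05,  9.54645294e-04,
        5.26066504e-04, -1.29133504e-04]), 'joint_efforts': array([-1.51861045e-01, -4.84794545e+01, -2.09547865e+01, -7.16603617e-02,
       -9.33176070e-02, -1.43276269e-03]), 'tool_pos': array([0.47391742, 0.29066188, 0.1066966 ]), 'tool_rot': array([3.14158274e+00, 6.39415205e-06, 2.31788328e-01]), 'contact_force': array([-0.66397839,  0.04947664,  0.63454925]), 'torque': array([ 0.02672645, -0.00059489,  0.02812303]), 'opening': 0.03534578491474812}
```

View pics/side2.png

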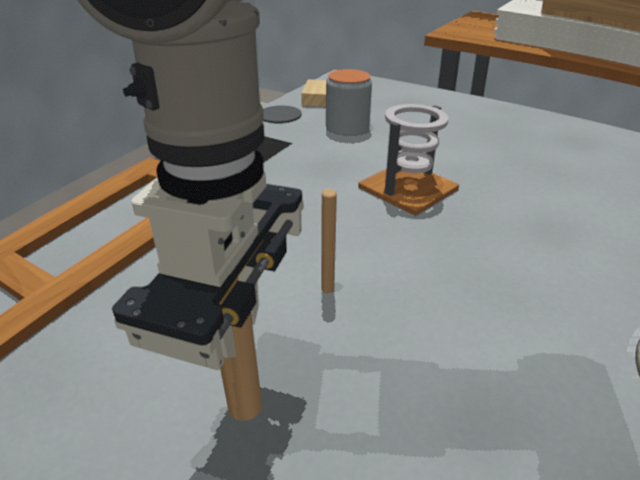

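The fingers hold the dowel near its top, and its foot is still upright at (243,413). The thin dowel and the gauge haven't moved. Lifting.

Request:
arm_command(motion=[[[0,0,0,0,0,-0.05,-1],[0,0,0,0,0,-0.14,-1],[0,0,0,0,0,-0.25,-1],[0,0,0,0,0,-0.36,-1],[0,0,0,0,0,-0.48,-1],[0,0,0,0,0,-0.6,-1],[0,0,0,0,0,-0.68,-1],[0,0,0,0,0,-0.68,-1]]])

```text
time: 5.1
tool_pos: [0.4751, 0.2912, 0.3142]
tool_rot: [-3.14, -0.007, 0.232]
contact_force: [0.1, -0.2, -0.7]
opening: 0.0353
```

```bash
python3 - <<'E'
from h import *
from cell import robot
s=robot.observe();print(s["time"],s["tool_pos"],s["contact_force"],s["opening"])
print(rel((.502,-.223,.31),s).round(3))
d=robot.read_camera("side"); cv2.imwrite("pics/s3.png",d["image"][:,:,::-1])
E
```

```text
5.1 [0.47510983 0.29117661 0.31422502] [ 0.11539971 -0.17178192 -0.69569944] 0.03528708954687151
[-0.307  1.689  0.01 ]
```

View pics/s3.png

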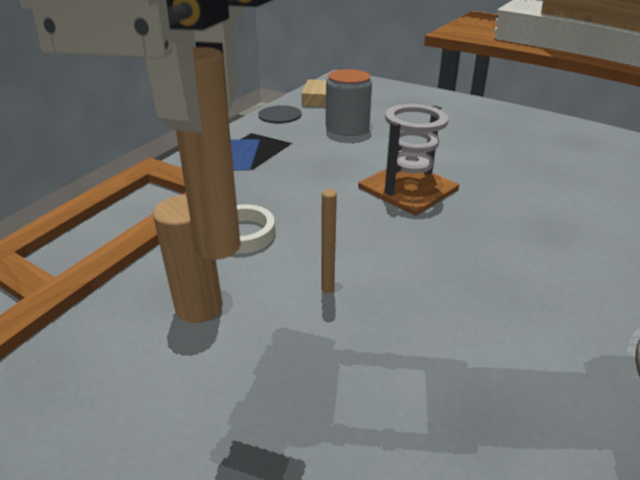

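The dowel is held, with its lower end at (218,250), well above bench height. Now the carry, passing above the thin dowel with about 50 mm clearance.

Request:
arm_command(motion=[[[0,0,0,-0.01,0.05,0,-1],[0,0,0,-0.03,0.15,0,-1],[0,0,0,-0.05,0.27,0,-1],[0,0,0,-0.07,0.39,0,-1],[0,0,0,-0.1,0.52,0,-1],[0,0,0,-0.12,0.64,0,-1],[0,0,0,-0.14,0.77,0,-1],[0,0,0,-0.16,0.9,0,-1]]])

```text
time: 5.95
tool_pos: [0.4879, 0.0146, 0.3088]
tool_rot: [-3.141, 0.004, 0.232]
contact_force: [0.4, 0.1, -1.4]
opening: 0.035
```

```bash
python3 - <<'E'
from h import *
from cell import robot
s=robot.observe();print(s["time"],s["tool_pos"],s["contact_force"],s["opening"])
print(rel((.502,-.223,.31),s).round(3))
E
```

```text
5.95 [0.48791144 0.01460592 0.30875219] [ 0.42389277  0.14344609 -1.43840385] 0.0350041612422741
[-0.136  0.782 -0.004]
```

Request:
arm_command(motion=[[[0,0,0,-0.02,0.13,0,-1],[0,0,0,-0.05,0.26,0,-1],[0,0,0,-0.08,0.39,0,-1],[0,0,0,-0.1,0.52,0,-1],[0,0,0,-0.12,0.63,0,-1],[0,0,0,-0.14,0.71,0,-1],[0,0,0,-0.14,0.75,0,-1],[0,0,0,-0.14,0.76,0,-1]]])

```text
time: 6.75
tool_pos: [0.5001, -0.2158, 0.3091]
tool_rot: [-3.14, 0.002, 0.23]
contact_force: [0.1, -0.1, -0.4]
opening: 0.0354
```

Request:
arm_command(motion=[[[0,0,0,0,0,0,-1],[0,0,0,0,0,0,-1],[0,0,0,0,0,0,-1]]])

```text
time: 7.05
tool_pos: [0.5008, -0.2135, 0.3108]
tool_rot: [-3.142, -0.0, 0.233]
contact_force: [0.2, -0.5, -1.2]
opening: 0.0355
```

```bash
python3 - <<'E'
from h import *
from cell import robot
s=robot.observe();print(s["time"],s["tool_pos"],s["tool_rot"],s["contact_force"],s["opening"])
print(rel((.502,-.223,.31),s).round(3))
for n in ["top","side","wrist"]:
  d=robot.read_camera(n); cv2.imwrite(f"pics/{n}4.png",d["image"][:,:,::-1])
  P=cloud(d).reshape(-1,3); 
  for z in (.225,.25,.27):
    q=P[(abs(P[:,2]-z)<.008)&(np.hypot(P[:,0]-.502,P[:,1]+.223)<.04)]
    if len(q)>30:
      def f(c): return np.hypot(*(q[:,:2]-c).T)-.018
      from scipy.optimize import least_squares
      r=least_squares(f,[.502,-.223],loss='soft_l1',f_scale=.001); print(n,z,len(q),r.x.round(4),abs(f(r.x)).mean().round(5))
  q=P[(P[:,2]>.17)&(P[:,2]<.24)&(np.hypot(P[:,0]-.502,P[:,1]+.223)<.04)]
  if len(q): print(n,"lowest",np.percentile(q[:,2],[0,1,3]).round(4))
E
```

```text
7.05 [ 0.50081647 -0.21354563  0.31083385] [-3.14150933e+00 -9.84094867e-05  2.33399120e-01] [ 0.15240543 -0.50784404 -1.163816  ] 0.03547989837808832
[-0.003  0.032  0.003]
top lowest [0.2047 0.2048 0.2063]
side 0.225 243 [ 0.4929 -0.183 ] 0.00474
side 0.25 254 [ 0.4917 -0.1833] 0.00464
side 0.27 260 [ 0.4927 -0.1829] 0.0048
side lowest [0.2038 0.2045 0.206 ]
wrist 0.225 357 [ 0.5    -0.2143] 0.00016
wrist 0.25 469 [ 0.5    -0.2143] 0.00016
wrist 0.27 612 [ 0.5    -0.2143] 0.00016
wrist lowest [0.2047 0.2057 0.2066]
```

View pics/side4.png

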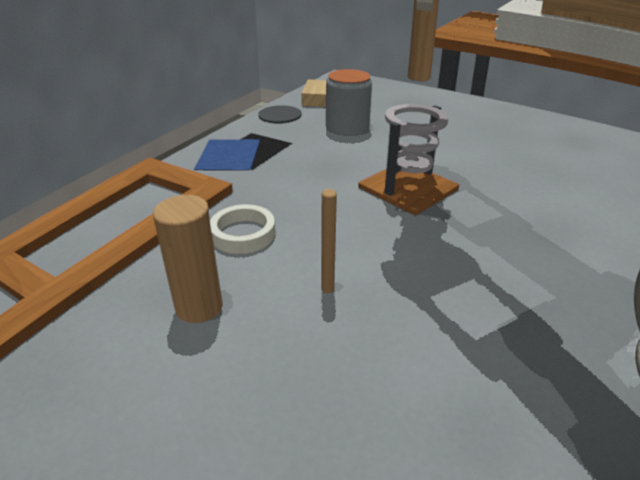

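The dowel hangs plumb: its axis is the same at three heights, and its lower end is at 0.2045. It needs a 9 mm shift along tool y. I'll make that shift, lower to just above the top ring, and check again.

Request:
arm_command(motion=[[[0,0,0,0,0.03,0,-1],[0,0,0,0,0.03,0.05,-1],[0,0,0,0,0.03,0.1,-1],[0,0,0,0,0.03,0.15,-1],[0,0,0,0,0.03,0.15,-1],[0,0,0,0,0.03,0.15,-1]]])

```text
time: 7.8
tool_pos: [0.503, -0.2239, 0.266]
tool_rot: [3.141, 0.0, 0.232]
contact_force: [-0.2, 0.2, -0.8]
opening: 0.0351
```

```bash
python3 - <<'E'
from h import *
from cell import robot
from scipy.optimize import least_squares
s=robot.observe();print(s["time"],s["tool_pos"],s["tool_rot"],s["contact_force"],s["opening"])
for n in ["top","wrist"]:
  d=robot.read_camera(n); cv2.imwrite(f"pics/{n}5.png",d["image"][:,:,::-1])
  P=cloud(d).reshape(-1,3); 
  for z in (.18,.2,.22):
    q=P[(abs(P[:,2]-z)<.008)&(np.hypot(P[:,0]-.502,P[:,1]+.223)<.03)]
    if len(q)>30:
      def f(c): return np.hypot(*(q[:,:2]-c).T)-.018
      r=least_squares(f,[.502,-.223],loss='soft_l1',f_scale=.001); print(n,z,len(q),r.x.round(4),abs(f(r.x)).mean().round(5))
  q=P[(abs(P[:,2]-.14)<.003)&(np.hypot(P[:,0]-.502,P[:,1]+.224)<.058)][:,:2]
  def g(c):
    r=np.hypot(*(q-c).T); return np.maximum(r-.052,0)+np.maximum(.037-r,0)
  r=least_squares(g,[.502,-.224],loss='soft_l1',f_scale=.001); print("ring",len(q),r.x.round(4),g(r.x).mean())
E
```

```text
7.8 [ 0.50298247 -0.22385763  0.2660079 ] [3.14139374e+00 1.79901953e-05 2.31724761e-01] [-0.19262643  0.22836261 -0.82719549] 0.03508856281034445
ring 1117 [ 0.5014 -0.2227] 0.00012402895070488007
wrist 0.18 358 [ 0.5024 -0.2244] 0.00016
wrist 0.2 435 [ 0.5024 -0.2244] 0.00015
wrist 0.22 578 [ 0.5024 -0.2245] 0.00016
ring 7389 [ 0.5014 -0.2243] 0.00016035239422432468
```

View pics/wrist5.png

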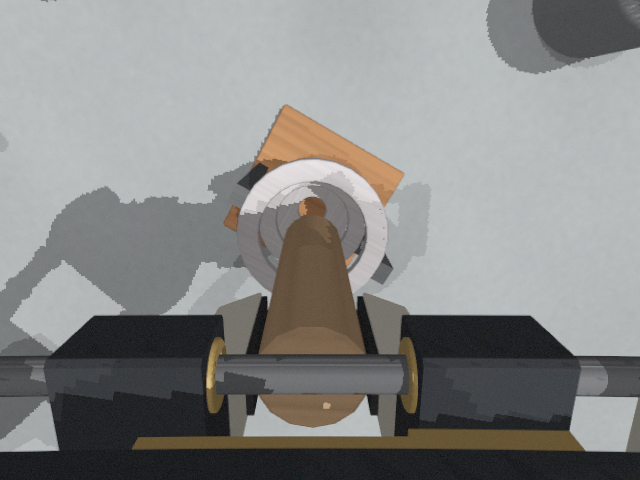

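The wrist view shows the dowel tip at (315,225), centred in the rings. In the same camera the dowel axis and ring axis agree to 1 mm. Lowering.

Request:
arm_command(motion=[[[0,0,0,0,0,0.04,-1],[0,0,0,0,0,0.08,-1],[0,0,0,0,0,0.12,-1],[0,0,0,0,0,0.16,-1],[0,0,0,0,0,0.2,-1],[0,0,0,0,0,0.24,-1],[0,0,0,0,0,0.28,-1],[0,0,0,0,0,0.31,-1]]])

```text
time: 8.7
tool_pos: [0.5026, -0.2233, 0.1714]
tool_rot: [-3.141, 0.001, 0.232]
contact_force: [-0.1, -0.2, -1.2]
opening: 0.0355
```

Request:
arm_command(motion=[[[0,0,0,0,0,0.005,-1],[0,0,0,0,0,0.01,-1],[0,0,0,0,0,0.01,-1]]])

```text
time: 9.0
tool_pos: [0.503, -0.2236, 0.17]
tool_rot: [3.141, -0.0, 0.232]
contact_force: [-0.7, -0.2, -1.8]
opening: 0.0354
```

Request:
arm_command(motion=[[[0,0,0,0,0,0.004,-1],[0,0,0,0,0,0.007,-1],[0,0,0,0,0,0.007,-1],[0,0,0,0,0,0.007,-1]]])

```text
time: 9.4
tool_pos: [0.5028, -0.2235, 0.1677]
tool_rot: [3.141, -0.0, 0.232]
contact_force: [-0.1, 0.4, -0.9]
opening: 0.0356
```

Request:
arm_command(motion=[[[0,0,0,0,0,0.004,-1],[0,0,0,0,0,0.004,-1],[0,0,0,0,0,0.004,-1]]])

```text
time: 9.7
tool_pos: [0.503, -0.2236, 0.1667]
tool_rot: [3.141, -0.001, 0.232]
contact_force: [0.6, 1.1, 1.2]
opening: 0.0355
```

Request:
arm_command(motion=[[[0,0,0,0,0,0.003,-1],[0,0,0,0,0,0.003,-1],[0,0,0,0,0,0.003,-1]]])

```text
time: 10.0
tool_pos: [0.5032, -0.2237, 0.1666]
tool_rot: [3.14, -0.001, 0.232]
contact_force: [-1.1, 1.5, 6.6]
opening: 0.0355
```

```bash
python3 - <<'E'
from h import *
from cell import robot
s=robot.observe();print(s["time"],s["tool_pos"],s["contact_force"],s["torque"])
for n in ["side","wrist"]:
  d=robot.read_camera(n); cv2.imwrite(f"pics/{n}6.png",d["image"][:,:,::-1])
E
```

```text
10.0 [ 0.50319066 -0.22365592  0.16663872] [-1.09354524  1.46373873  6.63573164] [0.28118185 0.24473032 0.02249327]
```

View pics/side6.png

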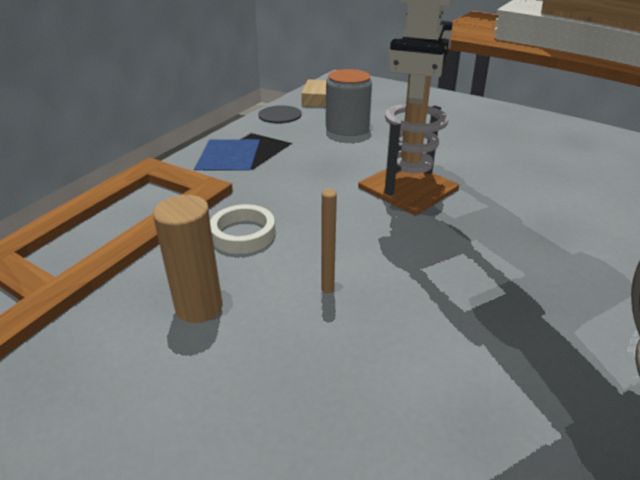

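The dowel runs through the top and middle rings, and about 6.6 N of upward force appeared at the expected height of 0.1666. So it's seated on the bottom ring. Releasing gently.

Request:
arm_command(motion=[[[0,0,0,0,0,0,-0.21],[0,0,0,0,0,0,-0.18],[0,0,0,0,0,0,-0.1],[0,0,0,0,0,0,0.1],[0,0,0,0,0,0,0.5],[0,0,0,0,0,0,1],[0,0,0,0,0,0,1],[0,0,0,0,0,0,1]]], grip_force=5)

```text
time: 10.9
tool_pos: [0.5028, -0.2235, 0.1655]
tool_rot: [3.141, -0.0, 0.232]
contact_force: [0.3, 1.6, 0.5]
opening: 0.0771
```

```bash
python3 - <<'E'
from h import *
from cell import robot
from scipy.optimize import least_squares
s=robot.observe();print(s["time"],s["tool_pos"],s["contact_force"],s["opening"])
d=robot.read_camera("wrist"); cv2.imwrite(f"pics/w7.png",d["image"][:,:,::-1])
P=cloud(d).reshape(-1,3)
for z in (.155,.17,.19,.2):
    q=P[(abs(P[:,2]-z)<.008)&(np.hypot(P[:,0]-.502,P[:,1]+.223)<.03)]
    if len(q)>30:
      def f(c): return np.hypot(*(q[:,:2]-c).T)-.018
      r=least_squares(f,[.502,-.223],loss='soft_l1',f_scale=.001); print(z,len(q),r.x.round(4),abs(f(r.x)).mean().round(5))
E
```

```text
10.9 [ 0.50283265 -0.22349014  0.16551932] [0.31234098 1.60983934 0.52686863] 0.07713062570279325
0.155 968 [ 0.5023 -0.2242] 0.00017
0.17 1248 [ 0.5023 -0.2242] 0.00018
0.19 1810 [ 0.5023 -0.2242] 0.00019
0.2 2213 [ 0.5024 -0.2242] 0.00021
```

View pics/w7.png

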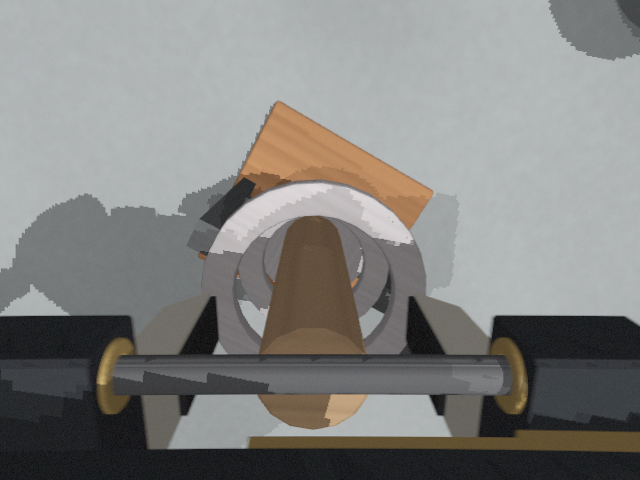

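The wrist view shows both fingers clear of the dowel, which stands upright and centred with its lower end on the ring at (315,220). Now straight up and away.

Request:
arm_command(motion=[[[0,0,0,0,0,0,1],[0,0,0,0,0,-0.05,1],[0,0,0,0,0,-0.12,1],[0,0,0,0,0,-0.22,1],[0,0,0,0,0,-0.34,1],[0,0,0,0,0,-0.42,1],[0,0,0,0,0,-0.42,1],[0,0,0,0,0,-0.42,1]]])

```text
time: 11.75
tool_pos: [0.5027, -0.2234, 0.2913]
tool_rot: [3.141, -0.0, 0.232]
contact_force: [-0.6, 0.4, -1.2]
opening: 0.0923
```

Request:
arm_command(motion=[[[0,0,0,-0.1,0,0,1],[0,0,0,-0.2,0,0,1],[0,0,0,-0.3,0.0,0,1],[0,0,0,-0.36,0.0,0,1],[0,0,0,-0.36,0,0,1],[0,0,0,-0.36,0,0,1],[0,0,0,-0.36,0,0,1]]])

```text
time: 12.45
tool_pos: [0.3982, -0.248, 0.2908]
tool_rot: [-3.141, 0.0, 0.232]
contact_force: [1.5, -0.5, 0.0]
opening: 0.092
```

```bash
python3 - <<'E'
from h import *
from cell import robot
s=robot.observe();print(s["time"],s["tool_pos"],s["contact_force"],s["opening"])
for n in ["side","top"]:
  d=robot.read_camera(n); cv2.imwrite(f"pics/{n}8.png",d["image"][:,:,::-1])
  P=cloud(d)
  for z,t in [(.21,(.502,-.223)),(.15,(.616,.199)),(.15,(.491,.085))]:
    q=P[(abs(P[...,2]-z)<.006)&(np.hypot(P[...,0]-t[0],P[...,1]-t[1])<.05)]
    print(n,z,len(q),np.median(q,0).round(4) if len(q) else None, cv2.minEnclosingCircle(q[:,:2].astype(np.float32)) if len(q) else None)
E
```

```text
12.45 [ 0.39821951 -0.2480429   0.29083299] [ 1.48938267 -0.49884607  0.04205418] 0.09202777169835319
side 0.21 193 [ 0.5023 -0.2138  0.21  ] ((0.5033525228500366, -0.21957658231258392), 0.01837349496781826)
side 0.15 1440 [0.6137 0.2049 0.1497] ((0.6174580454826355, 0.20214588940143585), 0.03169596567749977)
side 0.15 157 [0.4912 0.09   0.1497] ((0.492699533700943, 0.08740562200546265), 0.009090719744563103)
top 0.21 671 [ 0.5022 -0.2226  0.2101] ((0.5026800632476807, -0.22364503145217896), 0.018713010475039482)
top 0.15 1476 [0.6157 0.1976 0.1509] ((0.6171947717666626, 0.19805559515953064), 0.03156057745218277)
top 0.15 134 [0.4911 0.0838 0.1505] ((0.49132040143013, 0.0837976485490799), 0.008963082917034626)
```

View pics/side8.png

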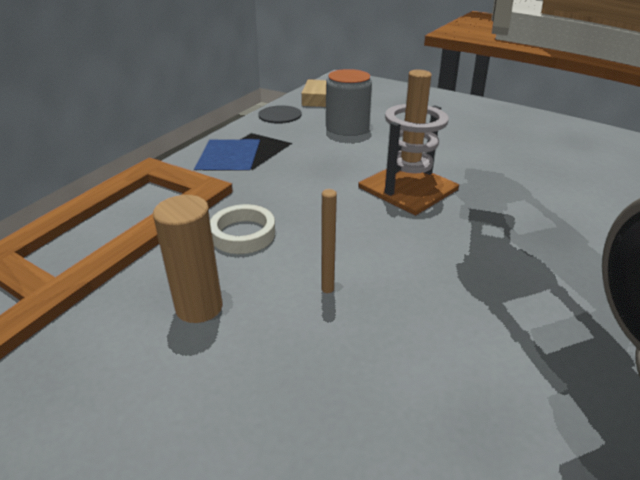

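The dowel stands upright in the gauge, its top at (419,75) and 0.210 m high as expected. The other two dowels haven't moved and the robot is clear. Handing in.

```bash
python3 -c "
from cell import robot
print(robot.hand_in())"
```

```text
the job is handed in; nothing more can be done
None
```

The 36 mm dowel is standing upright in the drop gauge, resting on the bottom ring, and the job is handed in after about 12.5 s of the 48 s. I lifted it near its upper end and lowered it slowly through the top and middle rings. The bottom ring stopped it at the expected height with about 7 N of contact. I then opened the fingers and backed the arm away.

**Last checks:**
- **Dowel:** its upper end is at 0.210 m, as it should be. It stands about 1–2 mm off the rings' axis, and showed no tilt when measured at four heights just after release.
- **Other dowels:** the thin and thick dowels are within about 1 mm of where they started.
- **Robot:** it is clear of everything.

No check failed. The side and top cameras disagreed by 2–4 mm in y on the positions of the dowels, against a stated calibration of about 2 mm. That is well inside the 18 mm and 30 mm limits.

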